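# Fit a keyed shaft into a belt pulley on a tilting bench cradle

## Task

Push the tilted cradle down level against its stop, then take the keyed shaft from the wooden stand and enter it, key end down, into the pulley's bore, turning it until the key slips into the keyway. Push it fully home against the spring in the bore, collar down on the pulley's hub, and finish while still gripping the shaft and holding it pressed home; leave the wire spool, the jar and the wrench where they are.

Things in the scene. Friction and masses are not known exactly. Their poses are not given: they have to be found in the camera images.
- fixture: Green steel cradle stand fixed to the bench: base plate 160 x 170 x 12 mm with two uprights (12 mm thick, 102 mm high, centred 72 mm either side). Origin: centre of its underside, on the bench. Its z is up; its -x side is the side of the push plate; the cradle's hinge runs along its y axis, 85 mm above the origin.
- cradle (a joint): Tilt of the cradle (rad). 0 = level, against a hard stop; positive = push plate raised and pulley leaning away from it, at most 0.8. It starts between 0.35 and 0.65. The hinge is stiff (about 0.7 N m of friction, roughly 6 to 10 N pushed down on the push plate) and stays where it is left.
- plate (a point): Centre of the upper face of the cradle's steel push plate, 44 mm (along x) x 76 mm (along y) x 10 mm, 115 mm from the hinge on the -x side of the cradle. Axes are the cradle's: z square to the plate. When the cradle is level this point is at fixture -115 mm in x and 97 mm in z.
- bore (a point): Centre of the bore's mouth, on the upper face of the pulley's hub (60 mm across, 50 mm tall). z points out of the bore, x towards the keyway. Bore 26 mm in diameter; keyway 10 mm wide, reaching 19 mm from the axis; both 50 mm deep. The grooved rim is 96 mm across, its top 16 mm below the hub's. With the cradle level this point is straight above the fixture's origin, 147 mm high.
- shaft: Steel stub shaft, 110 mm long, 0.4 kg, upright in the stand. Origin: centre of its lower end; z up the shaft, x towards the key. It is 24 mm in diameter up to 44 mm (end face 18 mm, tapered over the first 4 mm), then a collar 46 mm across up to 52 mm, with an 8 mm wide lug in line with the key, to 28.5 mm from the axis. Fully home, its origin is 44 mm below the bore's mouth.
- stand: Wooden block 90 x 90 x 60 mm fixed to the bench with a 37 mm hole right through; the shaft hangs in it by its collar, which rests on the top face. Origin: centre of its underside.
- spool: Bystander: small black spool of copper wire, 60 mm in diameter, 60 mm tall, standing. Origin: centre of its underside.
- jar: Bystander: jar with a white lid, 48 mm in diameter, 70 mm tall. Origin: centre of its underside.
- wrench: Bystander: steel wrench lying flat at the left of the work, about 180 mm long. Origin: underside, near its middle; x along it.
- pulley (a joint): Swivel of the pulley on the cradle about the bore axis (rad), stiff (0.5 N m), at most 0.8 either way; 0 = keyway towards the fixture's +x side, positive = anticlockwise seen from above. It differs each time and need not be changed.
- ejector (a joint): Travel (m) of the spring-loaded pad in the bore, 20 mm across; 0 = up, its face 35 mm below the bore's mouth, and it grows as it is pushed down. It pushes back with 6 N when first touched and 12 N at 9 mm, where the shaft is fully home; it lifts the shaft again if that is let go.
- key (a point): Middle of the outer face of the shaft's key: 17 mm from the axis, 25 mm above the shaft's lower end. The key is 8 mm wide and runs from 12 to 38 mm above the lower end. With the key resting on the hub's face the shaft's lower end is 12 mm below the bore's mouth. Axes as the shaft's.
- head (a point): Middle of the shaft's square head, to grip: 22 x 22 mm, faces square to the shaft's x and y, from 52 to 110 mm above its lower end (this point at 81 mm). Axes as the shaft's.
Mind the look-alikes: they are no part of the job. What is meant by the shaft is not pink, and is the smaller of those in its own colour.

How it is judged (in metres and radians):
On the way, in this order (a step that is already met when the one before it is completed fails the run):
1. the cradle is level against its stop, the shaft not yet at the pulley (value of joint cradle below 0.03 rad and horizontal distance between shaft and bore above 0.05 m), for 0.2 s.
2. the key has slipped into the keyway (z of shaft in the frame of bore below -0.018 m and horizontal distance between shaft and bore below 0.005 m and angle between the x axis of shaft and the x axis of bore, either way round below 0.2 rad), for 0.1 s.
At the end, for the whole second after the job is handed in: The cradle is level (within 0.04 rad), the shaft is in the bore with its key in the keyway, its collar within 2 mm of the pulley's hub, centred within 4 mm, at rest, and the fingers still hold it down (more than 3 N of contact) against the spring (z of shaft in the frame of bore below -0.042 m and horizontal distance between shaft and bore below 0.004 m and angle between the z axis of shaft and the z axis of bore, either way round below 0.06 rad and angle between the x axis of shaft and the x axis of bore, either way round below 0.2 rad and value of joint cradle below 0.04 rad and contact force between the fingers and shaft above 3 N and linear speed of shaft below 0.02 m/s); the arm keeps its last pose, push and grip.
It fails at once if the spool was disturbed (more than 30 mm) (distance of spool from where it was at the start of the episode above 0.03 m).
It fails at once if the jar was disturbed (more than 30 mm) (distance of jar from where it was at the start of the episode above 0.03 m).
It fails at once if the wrench was disturbed (more than 30 mm) (distance of wrench from where it was at the start of the episode above 0.03 m).
It also fails if it takes over 58 s, if anything falls off the work surface, if the arm or the gripper's body presses on something with over 40 N, if the wrist force passes 120 N, or if a joint passes its speed limit or range.

## Robot

A 6-joint arm with a two-finger parallel gripper is mounted at the origin on the work surface. World frame = base frame: x ahead of the robot, y to its left, z up, the work surface at z = 0. Lengths are in m, angles in degrees, forces in N, time in s.
With the tool pointing down it reaches from about 0.3 to 1 m from the base axis. Payload 5.1 kg.
Tool frame: the origin (TCP) lies midway between the tips of the shut fingers; the grasp point (between the pads) lies manip.grasp_offset behind it (manip.grasp_offset is the distance from the TCP to the grasp point, in m); y points along the fingers, z is the direction in which the jaws open and shut, and the axes are right-handed (so a half turn about y gives the same grasp; the last joint's range is limited). The gripper opens to 95 mm and grips with 3 to 60 N. Pads are 20 mm wide; open, the fingers measure 119 mm over their backs; the gripper's body (75 mm by 180 mm) begins 59 mm behind the grasp point.
Start: joints at [69.064, 7.093, 94.555, -0, 78.352, -4.733], TCP at [0.181, 0.624, 0.215] pointing down, gripper open.
Joint ranges: [-149.61, 149.61], [-58.7, 133.49], [1.44, 155.28], [-77.14, 257.14], [18.33, 153.61], [-166.67, 166.67]. Speed limits (degrees/s): [147.25, 147.25, 180, 180, 180, 180].

## Interface

Orientations are given as a 3x3 rotation matrix whose columns are the frame's x, y, z axes.
In Python, from bench import manip gives the robot as it stands. The module is installed in compiled form; this text tells all that it offers.
- The arm moves only by the tool step_arm, never from a script. Its argument "increments" is a list of rows, each an object with "gripper": the opening, from 0 (shut) to 1 (fully open); "dp": the shift along the tool's x, y, z in cm, a list of three; "angular": the turn, a rotation vector about the tool's x, y, z in rad, a list of three. A call has exactly 5 rows; each row shifts and turns the commanded pose from where the row before left it, along the tool's axes as they then stand; what a row does not reach is not made up. A row lasts 1/10 s, in which the tool goes at most 50 mm and 8.59 degrees, less where a joint would pass 70% of its speed; a pose out of reach is approached as far as the arm can. A call is refused whole if a number of a shift passes 5 or a number of a turn 0.15, either way. A call with a gripper value outside its range is refused whole. The fingers move at their own pace and stop on an object; "squeeze" is the grip in N (left out, the last holds). Time passes only in rows, so rows that do not move let the fingers close, or fill a call up. It gives the time, the measured TCP pose, the force and the opening at its end, in the units of the state.
- manip.read_state(): the state, without advancing time (a new reading comes with each control period).
- manip.read_camera(name): name is "scene" or "top" or "wrist"; returns (picture, depth): 400x640x3 uint8, blue, green, red; 400x640 float32, m along the optical axis (not along the pixel's ray), 0 where there is no reading.
- manip.get_calibration(name): a dict with "fov_y" (degrees; the focal length in pixels is half the picture's height over the tangent of half this angle, whatever the lens; pixels are square), "cx", "cy" (the principal point, pixels), "T" (4x4, takes a point from camera to world coordinates); the wrist camera has in their place "tool_from_camera" (4x4, takes a point from camera to tool coordinates, whose origin is the TCP and whose axes are the tool frame's). Camera axes: x right, y down, z forward; pixel columns grow to the right and rows downward; lengths in m; the calibration is good to about 2 mm. A picture is of the moment at which its call begins: read the wrist's pose just before it. get_calibration takes no time and is no camera call.
- manip.sign_off(): hands the job in, once; it reports no verdict.
The state is a dict: "t": time; "joint_pos": joint angles; "joint_vel": joint speeds; "joint_torque": joint torques, N m; "tcp_pos": TCP position; "orientation": TCP orientation; "ft_force": force on the tool from outside, world axes, zero at the start; "moment": the same for the moment, N m; "opening": opening from 0.0 (shut) to 1.0 (fully open).
Only numpy, scipy, OpenCV 4.12 (cv2) and the standard library are available. Lean on these libraries where they do the work, as an engineer would, in place of code of your own. Each camera call takes 0.05 s, during which the arm holds its last target. There are 200 camera calls.

## Working session

There is one attempt and no reset: what is moved stays moved. The work goes in short steps, Python scripts to look and compute and a tool call to move; the robot and the scene stay as the last step left them, time stands still between calls to the robot, and variables do not carry over. Pictures are saved under pics/ and viewed, about 8 in all and at most 12, crops included, and the job is handed in when it is done.

Besides the shell and the picture viewer there is one more tool, called after "Emit:" in YAML: its name, and indented under it one key for each argument. step_arm: Moves the arm, as the interface text tells. Its arguments: {"type":"object","properties":{"increments":{"type":"array"},"squeeze":{"type":"number"}},"required":["increments"]}

```bash
mkdir -p pics
cat > h.py <<'E'
import numpy as np, cv2
from bench import manip
def cam(n):
    s=manip.read_state(); im,d=manip.read_camera(n); c=manip.get_calibration(n)
    f=200/np.tan(np.radians(c['fov_y'])/2)
    if 'T' in c: T=np.array(c['T'])
    else:
        W=np.eye(4); W[:3,:3]=s['orientation']; W[:3,3]=s['tcp_pos']; T=W@np.array(c['tool_from_camera'])
    return im,d,f,c['cx'],c['cy'],T
def cloud(C):
    im,d,f,cx,cy,T=C
    v,u=np.mgrid[:400,:640]
    P=np.stack([(u-cx)/f*d,(v-cy)/f*d,d],-1)@T[:3,:3].T+T[:3,3]
    P[d==0]=np.nan
    return P
E
python3 - <<'E'
from h import *
print(manip.read_state(), manip.grasp_offset)
for n in('scene','top'):
    C=cam(n); cv2.imwrite(f'pics/{n}.png',C[0]); np.save(f'{n}_P.npy',cloud(C)); print(n,C[2:])
print(manip.get_calibration('wrist'))
E
```

```text
{'t': 0.0, 'joint_pos': array([ 6.90657317e+01,  7.13446896e+00,  9.46341517e+01, -1.04843845e-03,
        7.83502570e+01, -4.73233582e+00]), 'joint_vel': array([-0.04429954, -0.03324806, -0.02879679,  0.06512167,  0.0402055 ,
       -0.02672917]), 'joint_torque': array([-5.87678041e-04, -4.17614329e+01, -3.59922302e+01,  7.73218693e-02,
        4.93039016e-02, -1.66185350e-04]), 'tcp_pos': array([0.1811659 , 0.62357723, 0.21337533]), 'orientation': array([[ 9.60285256e-01, -7.24581678e-04,  2.79019180e-01],
       [-2.79020078e-01, -1.94425116e-03,  9.60283300e-01],
       [-1.53320322e-04, -9.99997847e-01, -2.06920855e-03]]), 'ft_force': array([ 0.0947369 ,  0.2179956 , -0.26730397]), 'moment': array([-0.01975668, -0.01232365,  0.00508228]), 'opening': 1.0014770697098068} 0.0188
scene (np.float64(421.0459359517189), 312.00160068464635, 199.83960036880117, array([[-0.84896833,  0.38869798, -0.35800372,  0.87949525],
       [ 0.5284369 ,  0.62789899, -0.57139942,  0.59175114],
       [ 0.00268837, -0.67428238, -0.73846871,  0.77789993],
       [ 0.        ,  0.        ,  0.        ,  1.        ]]))
top (np.float64(472.35171975872925), 319.01373848389954, 193.85852563743987, array([[ 0.07428583, -0.97449172,  0.21177229,  0.38113367],
       [-0.99723463, -0.07305314,  0.01365014,  0.05820634],
       [ 0.00216868, -0.21220068, -0.9772237 ,  1.04975202],
       [ 0.        ,  0.        ,  0.        ,  1.        ]]))
{'fov_y': 69.78214220682962, 'cx': 318.2031631669103, 'cy': 201.1732337552885, 'tool_from_camera': array([[-4.31889152e-04,  9.67703219e-01,  2.52091834e-01,
        -7.05438530e-02],
       [ 6.41302082e-04, -2.52091538e-01,  9.67703180e-01,
        -1.68871837e-01],
       [ 9.99999701e-01,  5.79607524e-04, -5.11714489e-04,
         3.77244818e-04],
       [ 0.00000000e+00,  0.00000000e+00,  0.00000000e+00,
         1.00000000e+00]])}
```

View pics/scene.png

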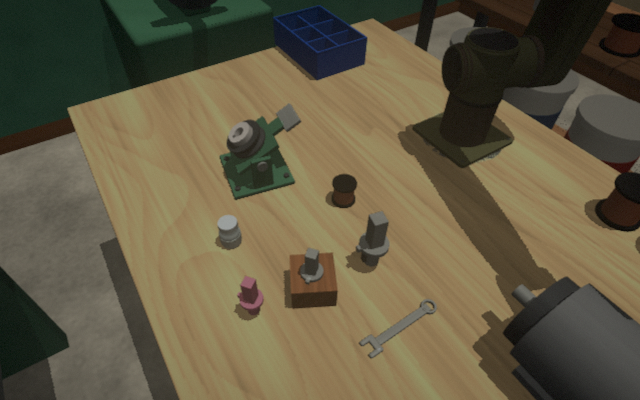

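View pics/top.png

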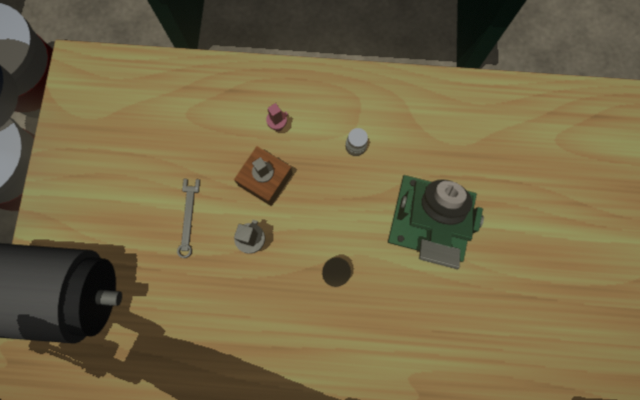

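The viewed pictures show three lookalikes. They are the grey shaft in the wooden stand (top 262,168; scene 311,268), a larger grey one standing free (top 250,236), and a pink one (top 277,117). The shaft meant is the smaller grey one, in the stand. The fixture is at top (435,215), its push plate at (440,253) on the robot's side. The jar is at (357,141), the spool at (337,270) and the wrench at (188,218).

```bash
cat > m.py <<'E'
from h import *
P=np.load('top_P.npy'); im=cv2.imread('pics/top.png'); hsv=cv2.cvtColor(im,cv2.COLOR_BGR2HSV)
v,u=np.mgrid[:400,:640]
def box(a,b,c,d): return (u>=a)&(u<=b)&(v>=c)&(v<=d)
z=P[...,2]
def rect(m,name):
    q=P[m][:,:2]; r=cv2.minAreaRect((q*1000).astype(np.float32)); print(name,m.sum(),'c',np.round(r[0],1),'size',np.round(r[1],1),'ang',round(r[2],1),'z',np.round(np.median(P[m][:,2]),4))
g=(hsv[...,0]>50)&(hsv[...,0]<90)&(hsv[...,1]>90)
m=g&box(380,490,165,270)&(abs(z-.012)<.005); rect(m,'base')
m=(~g)&box(415,465,238,270)&(z>.06)
q=P[m]; 
c=np.median(q,0); m2=m.copy(); 
U,S,V=np.linalg.svd(q-q.mean(0),full_matrices=False); n=V[2]*np.sign(V[2,2])
for _ in range(4):
    k=abs((q-c)@n)<.003; c=q[k].mean(0); n=np.linalg.svd(q[k]-c,full_matrices=False)[2][2]; n*=np.sign(n[2])
print('plate',c,n,k.sum(),'tilt',np.arccos(n[2]), 'dir',np.degrees(np.arctan2(n[1],n[0])), q[k].min(0),q[k].max(0))
m=box(230,300,145,205)&(abs(z-.06)<.004)&(hsv[...,1]>100); rect(m,'stand')
m=box(230,300,145,205)&(z>.112); rect(m,'head'); 
m=box(230,300,145,205)&(abs(z-.068)<.003)&(hsv[...,1]<90);rect(m,'collar')
m=box(410,480,170,230)&(z>.12); print('pulleymax',np.nanmax(z[m]))
for nme,b in dict(spool=(318,355,250,290),jar=(343,372,125,157),wrench=(175,202,175,262),big=(228,270,215,255)).items():
    mm=box(*b)&(z>.004 if nme=='wrench' else z>.04); rect(mm,nme)
    print(np.nanmax(z[mm]))
a=cv2.resize(im[135:215,220:310],None,fx=4,fy=4,interpolation=cv2.INTER_CUBIC); b=cv2.resize(im[165:275,380:490],None,fx=4,fy=4,interpolation=cv2.INTER_CUBIC)
o=np.zeros((440,800,3),np.uint8); o[:320,:360]=a;o[:,360:]=b
o=cv2.convertScaleAbs(o,alpha=1.8); cv2.imwrite('pics/crop.png',o)
E
python3 m.py
```

```text
base 319 c [ 569.7 -184.9] size [174.8 134.2] ang 87.1 z 0.0123
plate [ 0.48232089 -0.16774208  0.15084112] [ 0.47733804 -0.08708797  0.87439355] 871 tilt 0.5066117742593589 dir -10.339610468238925 [ 0.45370667 -0.20692717  0.1309613 ] [ 0.51141758 -0.1262965   0.16470678]
stand 1253 c [633.9 197.3] size [91.1 90.7] ang 62.2 z 0.0599
head 130 c [634.9 196.5] size [22.  21.8] ang 37.5 z 0.1255
collar 161 c [632.  195.5] size [38.  43.8] ang 26.4 z 0.0679
pulleymax 0.15721324214449706
spool 650 c [435.1  23.2] size [58.  57.3] ang 49.3 z 0.06
0.06515399673818167
jar 384 c [726.4  -3.3] size [43.7 42.3] ang 29.9 z 0.0691
0.07673396165467794
wrench 675 c [526.8 359.3] size [193.3  58.2] ang 8.9 z 0.0068
0.013281132916572513
big 769 c [490.2 209.2] size [62.4 61.8] ang 32.3 z 0.0743
0.15423606866974993
```

View pics/crop.png

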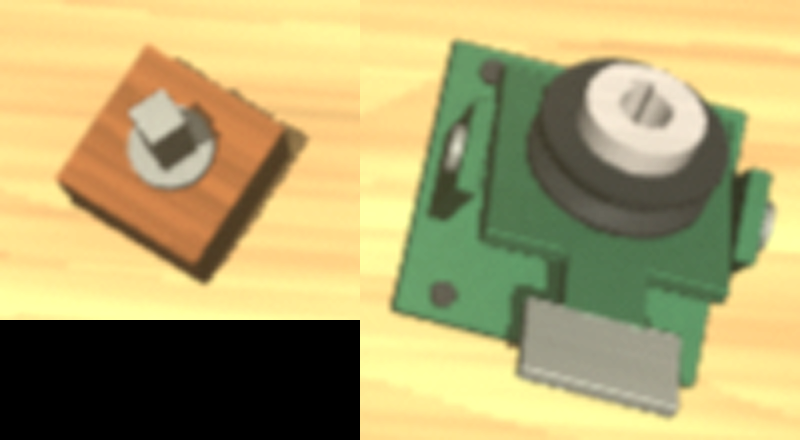

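The crop confirms it: the small grey shaft hangs by its collar in the wooden stand, with the head at crop (160,115). The pulley is at crop (640,120). I'll go above the shaft first and look for the lug.

Emit:
step_arm:
  increments:
    - {"gripper":1,"dp":[3.7,-0.3,-1.9],"angular":[0,0,0]}
    - {"gripper":1,"dp":[3.7,-0.3,-1.9],"angular":[0,0,0]}
    - {"gripper":1,"dp":[3.7,-0.3,-1.9],"angular":[0,0,0]}
    - {"gripper":1,"dp":[3.7,-0.3,-1.9],"angular":[0,0,0]}
    - {"gripper":1,"dp":[3.7,-0.3,-1.9],"angular":[0,0,0]}

```text
t: 0.6
tcp_pos: [0.3333, 0.4798, 0.2292]
orientation: [[0.96, -0.0, 0.279], [-0.279, -0.001, 0.96], [-0.0, -1.0, -0.001]]
ft_force: [0.4, 0.7, -0.2]
opening: 0.998
```

Emit:
step_arm:
  increments:
    - {"gripper":1,"dp":[3.7,-0.3,-1.9],"angular":[0,0,0]}
    - {"gripper":1,"dp":[3.7,-0.3,-1.9],"angular":[0,0,0]}
    - {"gripper":1,"dp":[3.7,-0.3,-1.9],"angular":[0,0,0]}
    - {"gripper":1,"dp":[3.7,-0.3,-1.9],"angular":[0,0,0]}
    - {"gripper":1,"dp":[3.7,-0.3,-1.9],"angular":[0,0,0]}

```text
t: 1.1
tcp_pos: [0.4845, 0.337, 0.2443]
orientation: [[0.96, -0.001, 0.279], [-0.279, -0.0, 0.96], [-0.001, -1.0, -0.0]]
ft_force: [1.4, -0.0, 0.2]
opening: 1.002
```

Emit:
step_arm:
  increments:
    - {"gripper":1,"dp":[3.7,-0.3,-1.9],"angular":[0,0,0]}
    - {"gripper":1,"dp":[3.7,-0.3,-1.9],"angular":[0,0,0]}
    - {"gripper":1,"dp":[3.7,-0.3,-1.9],"angular":[0,0,0]}
    - {"gripper":1,"dp":[3.7,-0.3,-1.9],"angular":[0,0,0]}
    - {"gripper":0,"dp":[3.7,-0.3,-1.9],"angular":[0,0,0]}

```text
t: 1.6
tcp_pos: [0.6356, 0.1942, 0.2591]
orientation: [[0.96, -0.001, 0.279], [-0.279, -0.0, 0.96], [-0.001, -1.0, -0.0]]
ft_force: [-0.0, 1.0, 0.5]
opening: 0.961
```

```bash
cat > w.py <<'E'
from h import *
import sys
C=cam('wrist'); im=C[0]; P=cloud(C); np.save('w_P.npy',P); cv2.imwrite('pics/%s.png'%sys.argv[1],cv2.convertScaleAbs(im,alpha=1.6))
np.save('w_im.npy',im)
s=manip.read_state(); print(s['t'],s['tcp_pos'],s['orientation'],s['joint_pos'],s['ft_force'])
def rect(m,name):
    q=P[m][:,:2]; r=cv2.minAreaRect((q*1000).astype(np.float32)); print(name,m.sum(),'c',np.round(r[0],1),'size',np.round(r[1],1),'ang',round(r[2],1),'z',np.round(np.median(P[m][:,2]),4))
if len(sys.argv)>2:
    D=np.hypot(P[...,0]-.634,P[...,1]-.1965); z=P[...,2]
    rect((D<.03)&(abs(z-.126)<.006),'head')
    hsv=cv2.cvtColor(im,cv2.COLOR_BGR2HSV)
    m=(D<.04)&(abs(z-.068)<.0035); rect(m,'collar')
    q=P[m]; c,r=cv2.minEnclosingCircle((q[:,:2]*1000).astype(np.float32)); print(c,r)
    d=q[:,:2]-[.634,.1965]; R=np.hypot(*d.T); k=(R>.0245)&(R<.031); print(k.sum(),np.histogram(np.degrees(np.arctan2(d[k,1],d[k,0])),bins=24,range=(-180,180))[0])
E
python3 w.py w1 1
```

```text
1.65 [0.63952998 0.18953472 0.25925286] [[ 0.95904679  0.00259378  0.28323582]
 [-0.28322645 -0.00346559  0.9590468 ]
 [ 0.00346914 -0.99999063 -0.00258903]] [ 11.99785545   7.83676578  89.46314606  -0.22701232  82.59605487
 -61.51987174] [-1.09147561 -3.030838    0.92287185]
head 408 c [636.5 200.3] size [22.2 21.7] ang 39.5 z 0.1249
collar 498 c [634.6 202.6] size [48.8 39.9] ang 69.2 z 0.0669
(638.7122192382812, 202.36761474609375) 25.828323364257812
64 [ 0  0  0  0  0  0  0  0  0  0  0  0  0  2 18 17 10  9  5  3  0  0  0  0]
```

View pics/w1.png

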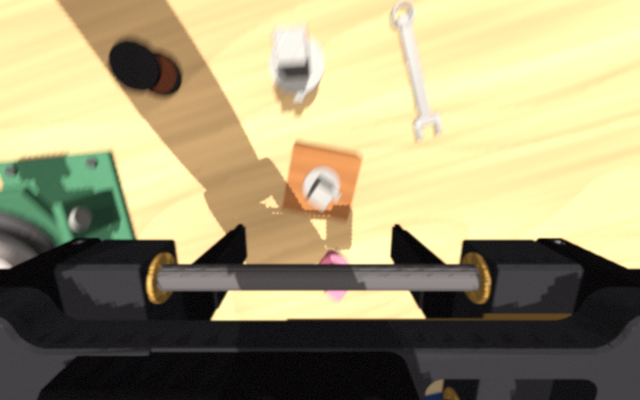

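Wrist view, blurred while settling: stand at (322,180), head at (322,190), larger grey one at (297,60), pink one at (335,275), pulley at lower left. I'll take a second picture now the arm is at rest, cropped around the collar.

```bash
python3 - <<'E'
from h import *
manip.read_camera('wrist'); manip.read_camera('wrist')
E
python3 w.py w2 1; python3 -c "
import cv2;a=cv2.imread('pics/w2.png')
cv2.imwrite('pics/w2c.png',cv2.resize(a[130:230,270:380],None,fx=5,fy=5,interpolation=cv2.INTER_CUBIC))"
```

```text
1.8 [0.63485688 0.19496266 0.25873576] [[ 9.59813901e-01 -1.71057682e-03  2.80632052e-01]
 [-2.80632299e-01  9.83782632e-05  9.59815348e-01]
 [-1.66944598e-03 -9.99998532e-01 -3.85618283e-04]] [ 1.24305358e+01  7.60001246e+00  8.97727095e+01  2.68175732e-02
  8.27217768e+01 -6.12749328e+01] [ 0.52565447 -0.05083113 -0.42627638]
head 413 c [636.7 200.2] size [22.2 22.2] ang 38.9 z 0.1249
collar 495 c [634.3 203. ] size [48.2 39.2] ang 67.7 z 0.067
(639.1762084960938, 201.81922912597656) 25.773700714111328
64 [ 0  0  0  0  0  0  0  0  0  0  0  0  0  1 19 15 13  9  6  1  0  0  0  0]
```

View pics/w2c.png

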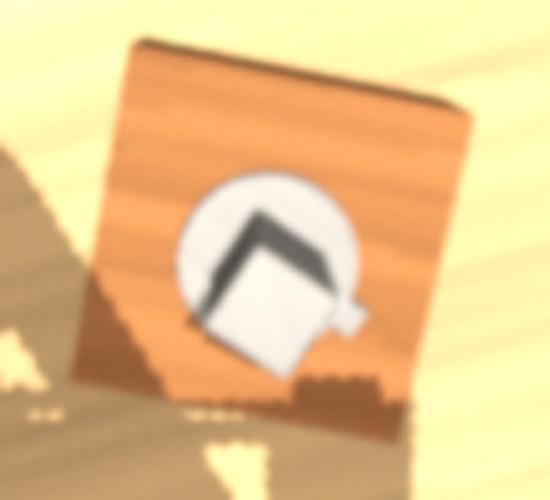

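The enlarged crop shows the small grey shaft with its collar centre at crop (267,262). Its lug is at (347,315), which puts the key at about 40° in world, matching the head's 39°. Next I'll move above the push plate.

Emit:
step_arm:
  increments:
    - {"gripper":0,"dp":[-0.45,0.55,-3.9],"angular":[0,0,0]}
    - {"gripper":0,"dp":[-0.45,0.55,-3.9],"angular":[0,0,0]}
    - {"gripper":0,"dp":[-0.45,0.55,-3.9],"angular":[0,0,0]}
    - {"gripper":0,"dp":[-0.45,0.55,-3.9],"angular":[0,0,0]}
    - {"gripper":0,"dp":[-0.45,0.55,-3.9],"angular":[0,0,0]}

```text
t: 2.3
tcp_pos: [0.5571, 0.015, 0.2316]
orientation: [[0.961, -0.0, 0.277], [-0.277, 0.0, 0.961], [-0.001, -1.0, 0.0]]
ft_force: [0.5, -0.4, 0.6]
opening: 0.384
```

Emit:
step_arm:
  increments:
    - {"gripper":0,"dp":[-0.45,0.55,-3.9],"angular":[0,0,0]}
    - {"gripper":0,"dp":[-0.45,0.55,-3.9],"angular":[0,0,0]}
    - {"gripper":0,"dp":[-0.45,0.55,-3.9],"angular":[0,0,0]}
    - {"gripper":0,"dp":[-0.45,0.55,-3.9],"angular":[0,0,0]}
    - {"gripper":0,"dp":[-0.45,0.55,-3.9],"angular":[0,0,0]}

```text
t: 2.8
tcp_pos: [0.4817, -0.1659, 0.2042]
orientation: [[0.961, 0.0, 0.277], [-0.277, 0.0, 0.961], [-0.0, -1.0, 0.0]]
ft_force: [0.9, -0.3, 0.3]
opening: 0.012
```

Emit:
step_arm:
  increments:
    - {"gripper":0,"dp":[0,0,0],"angular":[0,0,0]}
    - {"gripper":0,"dp":[0,0,0],"angular":[0,0,0]}
    - {"gripper":0,"dp":[0,1,0],"angular":[0,0,0]}
    - {"gripper":0,"dp":[0,1,0],"angular":[0,0,0]}
    - {"gripper":0,"dp":[0,1,0],"angular":[0,0,0]}

```text
t: 3.3
tcp_pos: [0.4829, -0.1651, 0.1734]
orientation: [[0.961, -0.001, 0.277], [-0.277, 0.0, 0.961], [-0.001, -1.0, 0.0]]
ft_force: [0.0, 0.8, -0.8]
opening: 0.002
```

Emit:
step_arm:
  increments:
    - {"gripper":0,"dp":[0,1,0],"angular":[0,0,0]}
    - {"gripper":0,"dp":[0,1,0],"angular":[0,0,0]}
    - {"gripper":0,"dp":[-0.4,1,0],"angular":[0,0,0]}
    - {"gripper":0,"dp":[-0.4,1,0],"angular":[0,0,0]}
    - {"gripper":0,"dp":[-0.4,1,0],"angular":[0,0,0]}

```text
t: 3.8
tcp_pos: [0.472, -0.164, 0.1263]
orientation: [[0.96, 0.001, 0.278], [-0.278, -0.003, 0.96], [0.002, -1.0, -0.002]]
ft_force: [-2.9, -2.2, 8.5]
opening: 0.004
```

Emit:
step_arm:
  increments:
    - {"gripper":0,"dp":[-0.4,1,0],"angular":[0,0,0]}
    - {"gripper":0,"dp":[-0.3,1,0],"angular":[0,0,0]}
    - {"gripper":0,"dp":[0,0.5,0],"angular":[0,0,0]}
    - {"gripper":0,"dp":[0,0.2,0],"angular":[0,0,0]}
    - {"gripper":0,"dp":[0,0,0],"angular":[0,0,0]}

```text
t: 4.3
tcp_pos: [0.4651, -0.1616, 0.098]
orientation: [[0.96, 0.001, 0.279], [-0.279, -0.001, 0.96], [0.001, -1.0, -0.001]]
ft_force: [-0.6, -2.3, 3.8]
opening: 0.01
```

Emit:
step_arm:
  increments:
    - {"gripper":0,"dp":[0,0.2,0],"angular":[0,0,0]}
    - {"gripper":0,"dp":[0,0.2,0],"angular":[0,0,0]}
    - {"gripper":0,"dp":[0,0.1,0],"angular":[0,0,0]}
    - {"gripper":0,"dp":[0,0,0],"angular":[0,0,0]}
    - {"gripper":0,"dp":[0,0,0],"angular":[0,0,0]}

```text
t: 4.8
tcp_pos: [0.4651, -0.1617, 0.0971]
orientation: [[0.96, -0.0, 0.279], [-0.279, -0.001, 0.96], [-0.0, -1.0, -0.001]]
ft_force: [-10.6, 1.1, 25.4]
opening: 0.006
```

At the stop: 25 N at z 0.097. I'll back off and look at the bore from above.

Emit:
step_arm:
  increments:
    - {"gripper":0,"dp":[0,-3,0],"angular":[0,0,0]}
    - {"gripper":0,"dp":[0,-4,0],"angular":[0,0,0]}
    - {"gripper":0,"dp":[0,-4,0],"angular":[0,0,0]}
    - {"gripper":0,"dp":[2,-3,0.2],"angular":[0,0,0]}
    - {"gripper":0,"dp":[3,-2,0.2],"angular":[0,0,0]}

```text
t: 5.3
tcp_pos: [0.5142, -0.1707, 0.2551]
orientation: [[0.96, 0.003, 0.279], [-0.279, 0.0, 0.96], [0.003, -1.0, 0.001]]
ft_force: [0.6, -0.3, -0.6]
opening: 0.003
```

Emit:
step_arm:
  increments:
    - {"gripper":0,"dp":[3,-0.5,0.2],"angular":[0,0,0]}
    - {"gripper":0,"dp":[2.5,0,0.2],"angular":[0,0,0]}
    - {"gripper":0,"dp":[0,0,0],"angular":[0,0,0]}
    - {"gripper":0,"dp":[0,0,0],"angular":[0,0,0]}
    - {"gripper":0,"dp":[0,0,0],"angular":[0,0,0]}

```text
t: 5.8
tcp_pos: [0.5666, -0.1821, 0.2567]
orientation: [[0.96, -0.002, 0.279], [-0.279, 0.001, 0.96], [-0.002, -1.0, 0.001]]
ft_force: [0.5, -0.0, -0.6]
opening: 0.004
```

```bash
cat > b.py <<'E'
from h import *
import sys
def fit(C,P,nm,c0):
    z=P[...,2]; im=C[0]; D=np.hypot(P[...,0]-c0[0],P[...,1]-c0[1])
    m=(D<.045)&(abs(z-.147)<.005); q=P[m]
    n=np.linalg.svd(q-q.mean(0),full_matrices=False)[2][2]; n*=np.sign(n[2])
    # hub outline by ray onto z=.147
    f,cx,cy,T=C[2:]
    mm=cv2.morphologyEx(m.astype(np.uint8),cv2.MORPH_CLOSE,np.ones((3,3)))
    cs,h=cv2.findContours(mm,cv2.RETR_CCOMP,cv2.CHAIN_APPROX_NONE)
    def ray(px,zz):
        d=np.c_[(px[:,0]-cx)/f,(px[:,1]-cy)/f,np.ones(len(px))]@T[:3,:3].T
        return T[:3,3]+d*((zz-T[2,3])/d[:,2])[:,None]
    k=max(range(len(cs)),key=lambda i:cv2.contourArea(cs[i]) if h[0,i,3]<0 else -1)
    e=cv2.fitEllipse((ray(cs[k][:,0].astype(float),.147)[:,:2]*1000).astype(np.float32))
    print(nm,'hub',np.round(e,1) if 0 else e,'n',n,'z',np.median(q[:,2]))
    hol=[i for i in range(len(cs)) if h[0,i,3]==k]
    if hol:
        i=max(hol,key=lambda i:cv2.contourArea(cs[i])); hp=ray(cs[i][:,0].astype(float),.147)[:,:2]*1000
        print(' hole minrect',cv2.minAreaRect(hp.astype(np.float32)),len(hp))
        d=hp-np.array(e[0]); r=np.hypot(*d.T); a=np.degrees(np.arctan2(d[:,1],d[:,0])); o=np.argsort(-r)[:8]; print(' far',r[o].round(1),a[o].round(0))
        v,u=cs[k][:,0,1],cs[k][:,0,0]
    v,u=cs[k][:,0,1],cs[k][:,0,0]; cr=im[max(v.min()-5,0):v.max()+5,max(u.min()-5,0):u.max()+5]; print((u.min()-5,v.min()-5))
    return cv2.resize(cv2.convertScaleAbs(cr,alpha=2),(390,390),interpolation=cv2.INTER_CUBIC)
o=[]
for n in('wrist','top'):
    C=cam(n); P=cloud(C); o.append(fit(C,P,n,(.576,-.185)))
s=manip.read_state(); print(s['t'],s['tcp_pos'],s['orientation'][:,2])
cv2.imwrite('pics/%s.png'%sys.argv[1],np.hstack(o))
E
python3 b.py b1
```

```text
wrist hub ((572.0829467773438, -180.5455322265625), (54.884132385253906, 60.23299789428711), 158.5283660888672) n [-1.15191356e-03 -9.95601862e-04  9.99998841e-01] z 0.1459454343742852
 hole minrect ((575.808349609375, -180.0342254638672), (31.441226959228516, 26.198986053466797), 29.459121704101562) 82
 far [20.7 20.3 20.3 20.2 20.1 20.1 20.  20. ] [  8.   5.  -7.  11. -10. -13. -16.   2.]
(np.int32(287), np.int32(172))
top hub ((573.1149291992188, -178.88433837890625), (48.45178985595703, 58.629058837890625), 68.14735412597656) n [0.00215287 0.00860618 0.99996065] z 0.1469829603220496
 hole minrect ((575.6138305664062, -184.14190673828125), (32.236122131347656, 25.297632217407227), 1.0704078674316406) 43
 far [20.3 19.5 19.5 19.3 19.1 18.8 18.5 18.3] [ -23.  -31.  -18. -123. -132.  -12. -104.   -7.]
(np.int32(429), np.int32(186))
5.9 [ 0.56674202 -0.18227354  0.25737575] [2.79102950e-01 9.60261149e-01 2.61942825e-04]
```

View pics/b1.png

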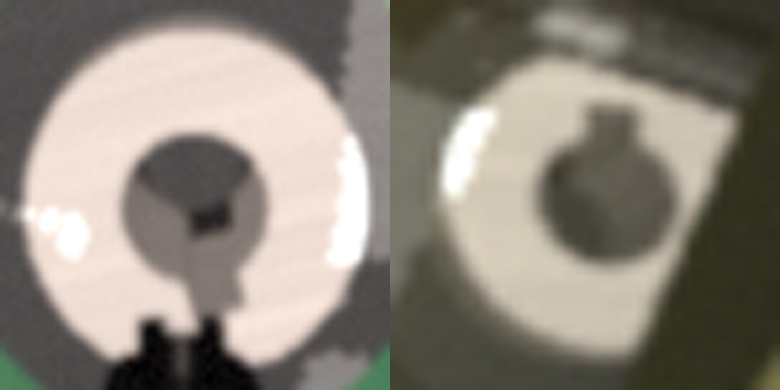

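The hub is level (normal vertical). In the wrist crop the bore is at (195,207) with its keyway at (215,300), so the keyway points to about -4° in world. The fingers hide part of the hub, so I'll shift for one clean measurement.

Emit:
step_arm:
  increments:
    - {"gripper":0.6,"dp":[2.5,0,0],"angular":[0,0,0]}
    - {"gripper":0.6,"dp":[2,0,0],"angular":[0,0,0]}
    - {"gripper":0.6,"dp":[0,0,0],"angular":[0,0,0]}
    - {"gripper":0.6,"dp":[0,0,0],"angular":[0,0,0]}
    - {"gripper":0.6,"dp":[0,0,0],"angular":[0,0,0]}

```text
t: 6.4
tcp_pos: [0.61, -0.1949, 0.2577]
orientation: [[0.96, -0.0, 0.279], [-0.279, 0.0, 0.96], [-0.0, -1.0, 0.0]]
ft_force: [-0.4, -0.1, 0.4]
opening: 0.371
```

```bash
cat > b2.py <<'E'
from h import *
import sys
def holefit(C,thr_lo=None,c0=(.576,-.183)):
    im,d,f,cx,cy,T=C
    # rectify plane z=.147 to a metric map, 0.2 mm/px, 80 mm square centred c0 (rows = +x up)
    s=.0002; N=400
    def px(x,y):
        p=T[:3,:3].T@(np.array([x,y,.147])-T[:3,3]); return [cx+f*p[0]/p[2],cy+f*p[1]/p[2]]
    w=.04; src=np.float32([px(c0[0]+w,c0[1]+w),px(c0[0]+w,c0[1]-w),px(c0[0]-w,c0[1]-w),px(c0[0]-w,c0[1]+w)])
    H=cv2.getPerspectiveTransform(src,np.float32([[0,0],[N,0],[N,N],[0,N]]))
    r=cv2.warpPerspective(im,H,(N,N),flags=cv2.INTER_CUBIC); g=cv2.GaussianBlur(cv2.cvtColor(r,cv2.COLOR_BGR2GRAY),(5,5),0)
    t,b=cv2.threshold(g,0,255,cv2.THRESH_OTSU)
    cs,h=cv2.findContours(b,cv2.RETR_CCOMP,cv2.CHAIN_APPROX_NONE)
    k=max((i for i in range(len(cs)) if h[0,i,3]<0),key=lambda i:cv2.contourArea(cs[i]))
    W=lambda p:np.c_[c0[0]+w-p[:,1]*s,c0[1]+w-p[:,0]*s]*1000
    print('hub',cv2.fitEllipse(W(cs[k][:,0]).astype(np.float32)))
    hol=[i for i in range(len(cs)) if h[0,i,3]==k]
    if hol:
        i=max(hol,key=lambda i:cv2.contourArea(cs[i])); p=W(cs[i][:,0])
        c=p.mean(0); q=p
        for _ in range(6): # circle fit with trimming of the keyway
            A=np.c_[2*q,np.ones(len(q))]; x=np.linalg.lstsq(A,(q**2).sum(1),rcond=None)[0]; c=x[:2]; R=np.sqrt(x[2]+c@c)
            q=p[np.abs(np.hypot(*(p-c).T)-R)<1.2]
        dd=p-c; rr=np.hypot(*dd.T); k2=rr>R+2; m=dd[k2].mean(0)
        print('bore',c,'R',R,'rmax',rr.max(),'keyway deg',np.degrees(np.arctan2(m[1],m[0])),k2.sum())
    cv2.drawContours(r,cs,-1,(0,0,255),1)
    return cv2.convertScaleAbs(r,alpha=1.5)
if __name__=='__main__':
    o=[holefit(cam(n)) for n in('wrist','top')]
    cv2.imwrite('pics/%s.png'%sys.argv[1],np.hstack(o))
    s=manip.read_state(); print(s['t'],s['tcp_pos'])
E
python3 b2.py b2
```

```text
hub ((573.8093872070312, -180.99427795410156), (59.374908447265625, 61.149227142333984), 176.30899047851562)
bore [ 573.76179669 -181.45161927] R 12.892263459158688 rmax 18.899111192279122 keyway deg -2.370283516441007 81
hub ((572.3538818359375, -182.68081665039062), (59.502349853515625, 61.39032745361328), 3.7943758964538574)
bore [ 572.67314525 -183.46007803] R 12.977396165847825 rmax 18.791047256339 keyway deg -2.772963817520508 74
6.5 [ 0.61012925 -0.1949906   0.25789358]
```

View pics/b2.png

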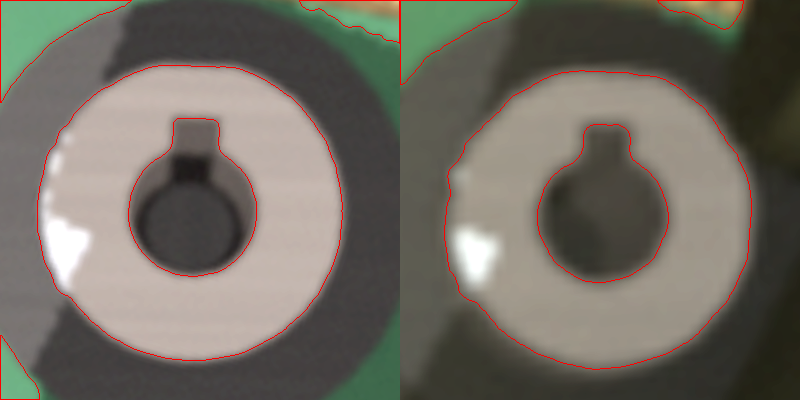

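Clean fits: bore at (573.8,-181.4) mm by wrist and (572.7,-183.5) mm by top. Both give the keyway at about -2.5°. I'm going back over the shaft and turning 35° so the jaws square up with the head.

Emit:
step_arm:
  increments:
    - {"gripper":0.6,"dp":[-0.9,0,4.3],"angular":[0,0,0]}
    - {"gripper":0.6,"dp":[-0.9,0,4.3],"angular":[0,0,0]}
    - {"gripper":0.6,"dp":[-0.9,0,4.3],"angular":[0,0,0]}
    - {"gripper":0.6,"dp":[-0.9,0,4.3],"angular":[0,0,0]}
    - {"gripper":0.6,"dp":[-0.9,0,4.3],"angular":[0,0,0]}

```text
t: 7.0
tcp_pos: [0.627, 0.0255, 0.2581]
orientation: [[0.96, 0.001, 0.279], [-0.279, -0.0, 0.96], [0.001, -1.0, 0.0]]
ft_force: [1.0, -0.3, 0.3]
opening: 0.598
```

Emit:
step_arm:
  increments:
    - {"gripper":0.6,"dp":[-1,0,4.3],"angular":[0,0,0]}
    - {"gripper":0.6,"dp":[-1,0,4.3],"angular":[0,0,0]}
    - {"gripper":0.6,"dp":[-1,0,4.3],"angular":[0,0,0]}
    - {"gripper":0.6,"dp":[-1,0,4.1],"angular":[0,0,0]}
    - {"gripper":0.6,"dp":[0,0,0],"angular":[0,0.122,0]}

```text
t: 7.5
tcp_pos: [0.6356, 0.2029, 0.2577]
orientation: [[0.92, -0.0, 0.392], [-0.392, 0.002, 0.92], [-0.001, -1.0, 0.001]]
ft_force: [-0.2, -0.7, -0.4]
opening: 0.598
```

Emit:
step_arm:
  increments:
    - {"gripper":0.6,"dp":[0,0,0],"angular":[0,0.122,0]}
    - {"gripper":0.6,"dp":[0,0,0],"angular":[0,0.122,0]}
    - {"gripper":0.6,"dp":[0,0,0],"angular":[0,0.122,0]}
    - {"gripper":0.6,"dp":[0,0,0],"angular":[0,0.122,0]}
    - {"gripper":0.6,"dp":[0,0,0],"angular":[0,0,0]}

```text
t: 8.0
tcp_pos: [0.6362, 0.1981, 0.2579]
orientation: [[0.627, 0.0, 0.779], [-0.779, 0.0, 0.627], [0.0, -1.0, 0.0]]
ft_force: [-0.9, 0.5, -0.3]
opening: 0.603
```

```bash
python3 - <<'E'
from h import *
for i in range(3): manip.read_camera('wrist')
E
cat > s.py <<'E'
from h import *
s=manip.read_state(); print(s['t'],s['tcp_pos'],np.degrees(np.arctan2(s['orientation'][1,2],s['orientation'][0,2])))
for n in('wrist','top'):
    C=cam(n); im,d,f,cx,cy,T=C; P=cloud(C); z=P[...,2]
    m=((np.hypot(P[...,0]-.635,P[...,1]-.198)<.024)&(z>.112)&(z<.135)).astype(np.uint8)
    c=max(cv2.findContours(m,0,cv2.CHAIN_APPROX_NONE)[0],key=cv2.contourArea)[:,0].astype(float)
    r=np.c_[(c[:,0]-cx)/f,(c[:,1]-cy)/f,np.ones(len(c))]@T[:3,:3].T; p=T[:3,3]+r*((.126-T[2,3])/r[:,2])[:,None]
    print(n,cv2.minAreaRect((p[:,:2]*1000).astype(np.float32)),np.median(z[m>0]))
E
python3 s.py; python3 w.py w3 1
```

```text
8.15 [0.6364066  0.19810012 0.25784952] 38.96274633503359
wrist ((635.47998046875, 201.1125946044922), (21.395915985107422, 23.274627685546875), 39.53156661987305) 0.12480703266284099
8.3 [0.63656181 0.19816813 0.25774015] [[ 6.27990846e-01  8.91128312e-05  7.78220720e-01]
 [-7.78220723e-01 -1.14300619e-06  6.27990849e-01]
 [ 5.68515536e-05 -9.99999996e-01  6.86316545e-05]] [ 1.26810497e+01  7.88472485e+00  8.95538332e+01 -1.19480141e-03
  8.25564751e+01 -2.62208417e+01] [0.21367562 0.6162876  0.02399997]
head 407 c [636.5 200. ] size [21.7 21.6] ang 39.1 z 0.1249
collar 543 c [637.1 199.7] size [44.9 45.5] ang 84.3 z 0.067
(639.3201904296875, 201.2386474609375) 25.409103393554688
81 [ 0  0  0  0  0  0  0  0  0  0  0  1  7  9 24 15 12  7  5  1  0  0  0  0]Traceback (most recent call last):
  File "s.py", line 6, in <module>
    c=max(cv2.findContours(m,0,cv2.CHAIN_APPROX_NONE)[0],key=cv2.contourArea)[:,0].astype(float)
      ~~~^^^^^^^^^^^^^^^^^^^^^^^^^^^^^^^^^^^^^^^^^^^^^^^^^^^^^^^^^^^^^^^^^^^^
ValueError: max() iterable argument is empty
```

Emit:
step_arm:
  increments:
    - {"gripper":0.6,"dp":[0,3,0],"angular":[0,0,0]}
    - {"gripper":0.6,"dp":[0,3,0],"angular":[0,0,0]}
    - {"gripper":0.6,"dp":[0,3,0],"angular":[0,0,0]}
    - {"gripper":0.6,"dp":[0,3,0],"angular":[0,0,0]}
    - {"gripper":0.6,"dp":[0,2.5,0],"angular":[0,0,0]}

```text
t: 8.8
tcp_pos: [0.636, 0.198, 0.1107]
orientation: [[0.628, -0.001, 0.778], [-0.778, -0.0, 0.628], [-0.001, -1.0, -0.001]]
ft_force: [0.4, -0.6, -0.7]
opening: 0.598
```

Emit:
step_arm:
  increments:
    - {"gripper":0.6,"dp":[0,2,0],"angular":[0,0,0]}
    - {"gripper":0.6,"dp":[0,1.4,0],"angular":[0,0,0]}
    - {"gripper":0.6,"dp":[0,0,0],"angular":[0,0,0]}
    - {"gripper":0.6,"dp":[0,0,0],"angular":[0,0,0]}
    - {"gripper":0.6,"dp":[0,0,0],"angular":[0,0,0]}

```text
t: 9.3
tcp_pos: [0.6378, 0.1985, 0.0805]
orientation: [[0.627, 0.003, 0.779], [-0.779, 0.001, 0.627], [0.001, -1.0, 0.003]]
ft_force: [-0.4, -0.6, 1.3]
opening: 0.598
```

Emit:
step_arm:
  increments:
    - {"gripper":0,"dp":[0,0,0],"angular":[0,0,0]}
    - {"gripper":0,"dp":[0,0,0],"angular":[0,0,0]}
    - {"gripper":0,"dp":[0,0,0],"angular":[0,0,0]}
    - {"gripper":0,"dp":[0,0,0],"angular":[0,0,0]}
    - {"gripper":0,"dp":[0,0,0],"angular":[0,0,0]}
  squeeze: 45

```text
t: 9.8
tcp_pos: [0.6368, 0.1983, 0.0788]
orientation: [[0.627, 0.0, 0.779], [-0.779, 0.0, 0.627], [0.0, -1.0, 0.001]]
ft_force: [4.4, 2.4, -0.3]
opening: 0.238
```

Emit:
step_arm:
  increments:
    - {"gripper":0,"dp":[0,0,0],"angular":[0,0,0]}
    - {"gripper":0,"dp":[0,0,0],"angular":[0,0,0]}
    - {"gripper":0,"dp":[0,0,0],"angular":[0,0,0]}
    - {"gripper":0,"dp":[0,0,0],"angular":[0,0,0]}
    - {"gripper":0,"dp":[0,0,0],"angular":[0,0,0]}

```text
t: 10.3
tcp_pos: [0.6368, 0.1983, 0.0788]
orientation: [[0.627, 0.001, 0.779], [-0.779, 0.0, 0.627], [0.0, -1.0, 0.001]]
ft_force: [0.7, 0.5, -0.8]
opening: 0.23
```

Gripped (opening is 21.9 mm across). I'm lifting and carrying the shaft to above the bore, then turning it to the keyway.

Emit:
step_arm:
  increments:
    - {"gripper":0,"dp":[0,-2,0],"angular":[0,0,0]}
    - {"gripper":0,"dp":[0,-3,0],"angular":[0,0,0]}
    - {"gripper":0,"dp":[0,-4,0],"angular":[0,0,0]}
    - {"gripper":0,"dp":[0,-4,0],"angular":[0,0,0]}
    - {"gripper":0,"dp":[0,-3.5,0],"angular":[0,0,0]}

```text
t: 10.8
tcp_pos: [0.6357, 0.1979, 0.2439]
orientation: [[0.627, -0.002, 0.779], [-0.779, -0.001, 0.627], [-0.001, -1.0, -0.002]]
ft_force: [0.4, 0.1, -3.9]
opening: 0.23
```

Emit:
step_arm:
  increments:
    - {"gripper":0,"dp":[1.5,0,-1.7],"angular":[0,0,0]}
    - {"gripper":0,"dp":[2.6,0,-2.9],"angular":[0,0,0]}
    - {"gripper":0,"dp":[2.6,0,-2.9],"angular":[0,0,0]}
    - {"gripper":0,"dp":[2.6,0,-2.9],"angular":[0,0,0]}
    - {"gripper":0,"dp":[2.6,0,-2.9],"angular":[0,0,0]}

```text
t: 11.3
tcp_pos: [0.606, 0.0208, 0.2416]
orientation: [[0.628, -0.004, 0.779], [-0.779, -0.0, 0.628], [-0.002, -1.0, -0.003]]
ft_force: [0.4, 0.2, -4.0]
opening: 0.227
```

Emit:
step_arm:
  increments:
    - {"gripper":0,"dp":[2.6,0,-2.9],"angular":[0,0,0]}
    - {"gripper":0,"dp":[2.6,0,-2.9],"angular":[0,0,0]}
    - {"gripper":0,"dp":[2.6,0,-2.9],"angular":[0,0,0]}
    - {"gripper":0,"dp":[2.6,0,-2.9],"angular":[0,0,0]}
    - {"gripper":0,"dp":[2.6,0,-2.9],"angular":[0,0,0]}

```text
t: 11.8
tcp_pos: [0.5747, -0.1712, 0.2418]
orientation: [[0.627, -0.003, 0.779], [-0.779, 0.001, 0.627], [-0.003, -1.0, -0.002]]
ft_force: [1.0, -0.0, -3.9]
opening: 0.229
```

Emit:
step_arm:
  increments:
    - {"gripper":0,"dp":[0.8,0,-1],"angular":[0,0,0]}
    - {"gripper":0,"dp":[0,0,0],"angular":[0,0.12,0]}
    - {"gripper":0,"dp":[0,0,0],"angular":[0,0.12,0]}
    - {"gripper":0,"dp":[0,0,0],"angular":[0,0.12,0]}
    - {"gripper":0,"dp":[0,0,0],"angular":[0,0.12,0]}

```text
t: 12.3
tcp_pos: [0.5726, -0.1819, 0.2419]
orientation: [[0.192, -0.003, 0.981], [-0.981, 0.002, 0.192], [-0.002, -1.0, -0.003]]
ft_force: [-0.1, -0.4, -4.1]
opening: 0.227
```

Emit:
step_arm:
  increments:
    - {"gripper":0,"dp":[0,0,0],"angular":[0,0.12,0]}
    - {"gripper":0,"dp":[0,0,0],"angular":[0,0.12,0]}
    - {"gripper":0,"dp":[0,0,0],"angular":[0,0,0]}
    - {"gripper":0,"dp":[0,0,0],"angular":[0,0,0]}
    - {"gripper":0,"dp":[0,0,0],"angular":[0,0,0]}

```text
t: 12.8
tcp_pos: [0.5732, -0.1823, 0.2431]
orientation: [[-0.04, -0.001, 0.999], [-0.999, 0.0, -0.04], [-0.0, -1.0, -0.001]]
ft_force: [-0.4, -0.1, -3.4]
opening: 0.234
```

Run:
```python
from h import *
s=manip.read_state(); R=s['orientation']; p=np.array(s['tcp_pos']); print(s['t'],p,R,s['ft_force'],s['opening'],s['joint_pos'])
print('err tool mm',R.T@(np.array([.5732,-.1825,p[2]])-p)*1000,'yaw',np.degrees(np.arctan2(R[1,2],R[0,2])))
C=cam('scene'); im=C[0]; P=cloud(C)
# also a wrist picture
W=cam('wrist'); cv2.imwrite('pics/c1.png',np.hstack([cv2.resize(cv2.convertScaleAbs(im[60:200,200:340],alpha=1.6),(400,400),interpolation=cv2.INTER_CUBIC),cv2.resize(cv2.convertScaleAbs(W[0][100:300,220:420],alpha=1.8),(400,400),interpolation=cv2.INTER_CUBIC)]))
```

```text
12.8 [ 0.57324813 -0.18231417  0.24306814] [[-4.01707457e-02 -1.03746455e-03  9.99192291e-01]
 [-9.99192744e-01  4.55843501e-04 -4.01702906e-02]
 [-4.13800059e-04 -9.99999358e-01 -1.05493862e-03]] [-0.35318844 -0.10211464 -3.39544127] 0.23407317405242722 [-2.27552157e+01  1.46753298e-01  9.90998618e+01  1.10723334e-03
  8.08183028e+01 -2.04531717e+01]
err tool mm [ 1.87615210e-01 -3.47786768e-05 -4.06246670e-02] yaw -2.3022088406364083
```

View pics/c1.png

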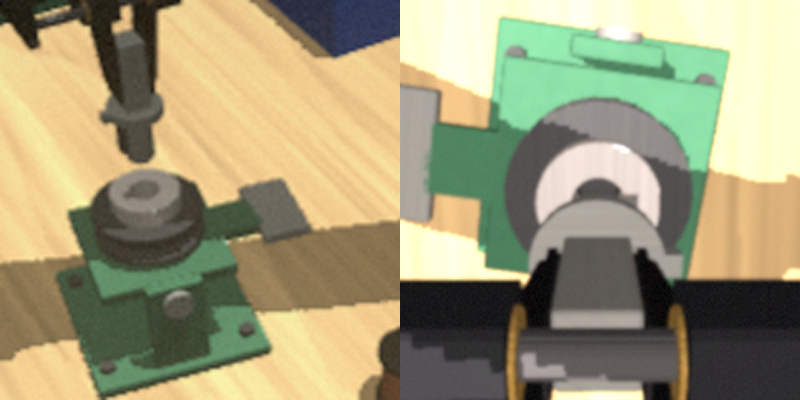

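The shaft hangs upright over the hub, with its lug at right (683,262) towards the keyway. Yaw is -2.3° and the position error is under 0.3 mm. Descending in small steps.

Emit:
step_arm:
  increments:
    - {"gripper":0,"dp":[0.05,1,0],"angular":[0,0,0]}
    - {"gripper":0,"dp":[0,1,0],"angular":[0,0,0]}
    - {"gripper":0,"dp":[0,0.7,0],"angular":[0,0,0]}
    - {"gripper":0,"dp":[0,0.3,0],"angular":[0,0,0]}
    - {"gripper":0,"dp":[0,0.3,0],"angular":[0,0,0]}

```text
t: 13.4
tcp_pos: [0.5733, -0.183, 0.2099]
orientation: [[-0.042, -0.001, 0.999], [-0.999, 0.0, -0.042], [-0.0, -1.0, -0.001]]
ft_force: [-0.6, -0.0, -3.4]
opening: 0.232
```

Emit:
step_arm:
  increments:
    - {"gripper":0,"dp":[0,0.2,0],"angular":[0,0,0]}
    - {"gripper":0,"dp":[0,0.2,0],"angular":[0,0,0]}
    - {"gripper":0,"dp":[0,0.2,0],"angular":[0,0,0]}
    - {"gripper":0,"dp":[0,0,0],"angular":[0,0,0]}
    - {"gripper":0,"dp":[0,0,0],"angular":[0,0,0]}

```text
t: 13.9
tcp_pos: [0.5735, -0.1831, 0.2048]
orientation: [[-0.042, 0.0, 0.999], [-0.999, -0.0, -0.042], [0.0, -1.0, 0.0]]
ft_force: [-0.6, 0.6, -3.9]
opening: 0.23
```

Emit:
step_arm:
  increments:
    - {"gripper":0,"dp":[0,0.2,0],"angular":[0,0,0]}
    - {"gripper":0,"dp":[0,0.2,0],"angular":[0,0,0]}
    - {"gripper":0,"dp":[0,0.2,0],"angular":[0,0,0]}
    - {"gripper":0,"dp":[0,0,0],"angular":[0,0,0]}
    - {"gripper":0,"dp":[0,0,0],"angular":[0,0,0]}

```text
t: 14.4
tcp_pos: [0.5734, -0.1831, 0.1985]
orientation: [[-0.042, -0.0, 0.999], [-0.999, 0.0, -0.042], [-0.0, -1.0, -0.0]]
ft_force: [1.0, -0.4, -4.3]
opening: 0.23
```

Emit:
step_arm:
  increments:
    - {"gripper":0,"dp":[0,0.2,0],"angular":[0,0,0]}
    - {"gripper":0,"dp":[0,0.2,0],"angular":[0,0,0]}
    - {"gripper":0,"dp":[0,0,0],"angular":[0,0,0]}
    - {"gripper":0,"dp":[0,0,0],"angular":[0,0,0]}
    - {"gripper":0,"dp":[0,0,0],"angular":[0,0,0]}

```text
t: 14.9
tcp_pos: [0.5735, -0.1831, 0.1947]
orientation: [[-0.042, 0.0, 0.999], [-0.999, -0.0, -0.042], [0.0, -1.0, 0.0]]
ft_force: [0.5, -0.5, -2.7]
opening: 0.229
```

Emit:
step_arm:
  increments:
    - {"gripper":0,"dp":[0,0.3,0],"angular":[0,0,0]}
    - {"gripper":0,"dp":[0,0.3,0],"angular":[0,0,0]}
    - {"gripper":0,"dp":[0,0.3,0],"angular":[0,0,0]}
    - {"gripper":0,"dp":[0,0,0],"angular":[0,0,0]}
    - {"gripper":0,"dp":[0,0,0],"angular":[0,0,0]}

```text
t: 15.4
tcp_pos: [0.5734, -0.183, 0.1854]
orientation: [[-0.042, -0.0, 0.999], [-0.999, 0.0, -0.042], [-0.0, -1.0, -0.0]]
ft_force: [-0.4, 0.4, -4.3]
opening: 0.228
```

Emit:
step_arm:
  increments:
    - {"gripper":0,"dp":[0,0.3,0],"angular":[0,0,0]}
    - {"gripper":0,"dp":[0,0.3,0],"angular":[0,0,0]}
    - {"gripper":0,"dp":[0,0.3,0],"angular":[0,0,0]}
    - {"gripper":0,"dp":[0,0,0],"angular":[0,0,0]}
    - {"gripper":0,"dp":[0,0,0],"angular":[0,0,0]}

```text
t: 15.9
tcp_pos: [0.5734, -0.183, 0.1764]
orientation: [[-0.042, -0.0, 0.999], [-0.999, 0.0, -0.042], [-0.0, -1.0, -0.0]]
ft_force: [0.5, -0.4, -3.9]
opening: 0.23
```

The key slid straight in with no resistance (33 mm deep). Now pressing against the spring.

Emit:
step_arm:
  increments:
    - {"gripper":0,"dp":[0,0.3,0],"angular":[0,0,0]}
    - {"gripper":0,"dp":[0,0.3,0],"angular":[0,0,0]}
    - {"gripper":0,"dp":[0,0.2,0],"angular":[0,0,0]}
    - {"gripper":0,"dp":[0,0,0],"angular":[0,0,0]}
    - {"gripper":0,"dp":[0,0,0],"angular":[0,0,0]}
  squeeze: 58

```text
t: 16.4
tcp_pos: [0.574, -0.1833, 0.1699]
orientation: [[-0.042, 0.001, 0.999], [-0.999, -0.001, -0.042], [0.001, -1.0, 0.001]]
ft_force: [-1.3, 0.4, 4.6]
opening: 0.228
```

Emit:
step_arm:
  increments:
    - {"gripper":0,"dp":[0,0.1,0],"angular":[0,0,0]}
    - {"gripper":0,"dp":[0,0.1,0],"angular":[0,0,0]}
    - {"gripper":0,"dp":[0,0.1,0],"angular":[0,0,0]}
    - {"gripper":0,"dp":[0,0,0],"angular":[0,0,0]}
    - {"gripper":0,"dp":[0,0,0],"angular":[0,0,0]}

```text
t: 16.9
tcp_pos: [0.574, -0.1833, 0.1669]
orientation: [[-0.042, 0.001, 0.999], [-0.999, -0.001, -0.042], [0.001, -1.0, 0.001]]
ft_force: [-2.5, 1.3, 6.5]
opening: 0.227
```

Emit:
step_arm:
  increments:
    - {"gripper":0,"dp":[0,0.1,0],"angular":[0,0,0]}
    - {"gripper":0,"dp":[0,0.1,0],"angular":[0,0,0]}
    - {"gripper":0,"dp":[0,0,0],"angular":[0,0,0]}
    - {"gripper":0,"dp":[0,0,0],"angular":[0,0,0]}
    - {"gripper":0,"dp":[0,0,0],"angular":[0,0,0]}

```text
t: 17.4
tcp_pos: [0.574, -0.1833, 0.1657]
orientation: [[-0.042, 0.001, 0.999], [-0.999, -0.001, -0.042], [0.001, -1.0, 0.001]]
ft_force: [-3.5, 0.7, 8.5]
opening: 0.227
```

Emit:
step_arm:
  increments:
    - {"gripper":0,"dp":[0,0.1,0],"angular":[0,0,0]}
    - {"gripper":0,"dp":[0,0,0],"angular":[0,0,0]}
    - {"gripper":0,"dp":[0,0,0],"angular":[0,0,0]}
    - {"gripper":0,"dp":[0,0,0],"angular":[0,0,0]}
    - {"gripper":0,"dp":[0,0,0],"angular":[0,0,0]}

```text
t: 17.9
tcp_pos: [0.574, -0.1833, 0.1657]
orientation: [[-0.042, 0.002, 0.999], [-0.999, -0.001, -0.042], [0.001, -1.0, 0.002]]
ft_force: [-5.1, 1.7, 11.5]
opening: 0.231
```

Run:
```python
from h import *
s=manip.read_state(); print(s['t'],s['tcp_pos'],s['ft_force'],s['opening'])
C=cam('scene'); W=cam('wrist'); P=cloud(W); z=P[...,2]
D=np.hypot(P[...,0]-.574,P[...,1]+.182)
h,e=np.histogram(z[D<.03],bins=np.arange(.13,.16,.002)); print(h,e.round(3))
cv2.imwrite('pics/d1.png',np.hstack([cv2.resize(cv2.convertScaleAbs(C[0][80:200,200:320],alpha=1.7),(400,400),interpolation=cv2.INTER_CUBIC),cv2.resize(cv2.convertScaleAbs(W[0][100:300,220:420],alpha=1.8),(400,400),interpolation=cv2.INTER_CUBIC)]))
```

```text
17.9 [ 0.57403857 -0.18331666  0.16566043] [-5.08928193  1.73022283 11.53863696] 0.2306782574540582
[  2   1   1   2   2   1   4 725 541  43  56 763 503  32] [0.13  0.132 0.134 0.136 0.138 0.14  0.142 0.144 0.146 0.148 0.15  0.152
 0.154 0.156 0.158]
```

View pics/d1.png

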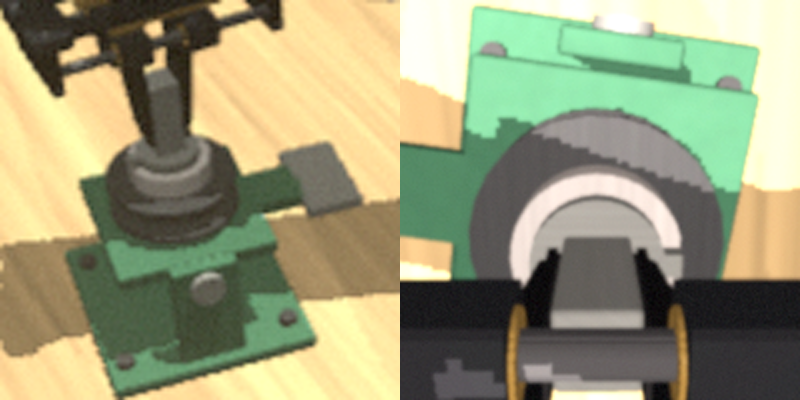

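The collar sits flush on the hub: its top is 8 mm above the hub face, which is its own thickness. The TCP no longer moves as the push rises, so the shaft is home. Handing in.

```bash
python3 -c "
from bench import manip
print(manip.sign_off())"
```

```text
the job is handed in; nothing more can be done
None
```

I levelled the cradle, moved the small grey shaft from the stand into the pulley's bore with its key in the keyway, and pressed it home. I handed in at about 18 s, still gripping the shaft and pushing down; no verdict was reported.

- **Cradle:** I pushed the plate down until it stopped at z = 0.097 m with 25 N. The hub face then measured level in the wrist view.
- **Key and bore:** I turned the key to -2.4°, against a keyway measured at -2.5°. The shaft slid in to 33 mm with no resistance, so no searching was needed.
- **Fully home:** In the last pictures the collar's top was 8 mm above the hub, which is the collar's own thickness. The tool stopped moving at z = 0.1657 m while the upward force rose to 11.5 N, or about 15 N of push once the shaft's weight is counted.
- **Grip:** The opening was still 0.23, about 22 mm, which matches the head.
- **Disagreement between cameras:** The top and wrist cameras differed by 2 to 4 mm in y, so I used averages. The smooth entry suggests that was good enough. A side force of about 5 N remained at the end.
- **Not checked:** I did not measure the spool, jar and wrench again at the end. The carrying moves passed well above all of them.

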